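# Lay a boiled-egg breakfast round the side plate

## Task

Lay the breakfast: put the wooden coaster on the worktop midway between the white plate and the sugar bowl, in line with them, and stand the pepper mill upright on the middle of the coaster; stand the egg cup on the middle of the plate. Lay the teaspoon close beside the plate (about a finger's breadth from its rim), level with the plate's middle, on the side away from the sugar bowl, square to the row with its handle towards you. Leave the plate and the sugar bowl where they are, and do not disturb the jug, mug and shaker at the back.

Things in the scene. Friction and masses are not known exactly. Their poses are not given: they have to be found in the camera images.
- plate: Round white side plate, 120 mm across, 14 mm high at the rim, flat inside; lies loose on the worktop and stays there. Origin: centre of its underside; its inner floor, on which the egg cup is to stand, is 5 mm above that, flat within 33 mm of the centre. Its x axis is level, square to the line plate to sugar bowl, and points away from the robot (within 5 degrees of world x).
- sugar_bowl: Small round white sugar bowl, open and empty, 80 mm across the rim, 52 mm high, without handle; stands 250 mm (centre to centre) to the left or to the right of the plate and stays there. Origin: centre of its underside.
- coaster: Round pale-wood coaster, flat, 64 mm across, 12 mm thick, thin cork sole (60 mm across, 3 mm thick), 60 g. Origin: centre of its underside, z up. Lies on the worktop; can be gripped across its edge.
- pepper_mill: Brown wooden pepper mill, waisted, with a small metal knob on top: 58 mm across at its foot, 120 mm high; head (from 87 to 109 mm above the foot) 50 mm across and fixed. About 0.15 to 0.25 kg. Origin: centre of its underside, z up. Grip it round the body or head from above.
- egg_cup: Blue and white china egg cup, 47 mm across at the rim, 50 mm high, on a foot; 50 to 85 g. Origin: centre of its underside, z up. Grip it round the bowl, from 25 to 45 mm above the foot.
- teaspoon: Silver-coloured teaspoon, 135 mm long, 27 mm wide at its bowl, 16 mm high over all, 22 g, lying on its back. Origin: middle of its length, at its underside; its y axis runs lengthwise from the handle's end (-68 mm) to the tip of the bowl (+68 mm) and at the start points away from the robot within 20 degrees. Can be gripped across its middle.
- spoon_bowl (a point): The middle of the teaspoon's bowl, 52 mm from the spoon's origin along its y axis.
- jug: Bystander: blue and white jug with a handle, 110x148x120 mm, at the back. Origin: underside. Leave alone. (It stands under the upper cupboard, whose front is 0.60 m ahead of the robot base and begins 0.45 m above the worktop: carry things across in front of it, in a straight line.)
- mug: Bystander: tall blue and white mug with a handle, 84x114x100 mm, at the back. Origin: underside. Leave alone.
- dredger: Bystander: grey tinplate shaker with domed holed top and a handle, 67x91x114 mm, at the back. Origin: underside. Leave alone.
Mind the look-alikes: they are no part of the job. Several things have the shape of the plate; the one meant has the colours described above.

How it is judged:
By the outcome, as a careful person would: the job done as asked, in the order asked, and still so for the second after the job is handed in, with the robot touching nothing.
It also fails if it takes over 128 s, if anything falls off the work surface, if the arm or the gripper's body presses on something with over 40 N, if the wrist force passes 120 N, or if a joint passes its speed limit or range.

## Robot

A 6-joint arm with a two-finger parallel gripper is mounted at the origin on a cart in front of the work surface, level with it; the furniture and walls round the work are solid. World frame = base frame: x ahead of the robot, y to its left, z up, the work surface at z = 0. Lengths are in m, angles in rad, forces in N, time in s.
With the tool pointing down it reaches from about 0.35 to 0.975 m from the base axis. Payload 7.1 kg.
Tool frame: the origin (TCP) lies midway between the tips of the shut fingers; the grasp point (between the pads) lies 19 mm behind it; z points along the fingers, y is the line along which they close (so a half turn about z gives the same grasp; the last joint's range is limited). The gripper opens to 88 mm and grips with 3 to 60 N. Pads are 20 mm wide; open, the fingers measure 115 mm over their backs; the gripper's body (75 mm by 178 mm) begins 61 mm behind the grasp point.
Start: joints at [-1.284, 0.423, 1.63, -0, 1.089, -0.019], TCP at [0.188, -0.596, 0.223] pointing down, gripper open.
Joint ranges: [-3, 3], [-0.9, 2.11], [0.09, 2.58], [-1.31, 4.45], [0.11, 2.69], [-2.54, 2.54]. Speed limits (rad/s): [2.39, 2.39, 3.01, 3.14, 3.14, 3.14].

## Interface

Orientations are given as a rotation vector (axis times angle).
In Python, from plant import state, camera, close_job gives the robot as it stands.
- The arm moves only by the shell command python3 -m pendant 'ROWS' [FORCE]. ROWS is JSON, one flat list of numbers, 7 for each row, row after row: the shift along the tool's x, y, z in mm, then the turn, a rotation vector about the tool's x, y, z in rad, then the opening, from -1 (shut) to 1 (fully open). A call has 1 to 8 rows; each row is the pose to reach, as a shift and turn from the pose commanded when the call began, along the tool's axes at that moment; what a row does not reach only later rows make up. A row lasts 1/10 s, in which the tool goes at most 50 mm and 8.59 degrees, less where a joint would pass 70% of its speed; a pose out of reach is approached as far as the arm can. A call with a gripper value outside its range is refused whole. The fingers move at their own pace and stop on an object; FORCE is the grip in N (left out, the last holds). Time passes only in rows, so rows that repeat a pose let the fingers close. It gives the time, the measured TCP pose, the force, the opening and the grip force at its end, in the units of the state.
- state(): the state, without advancing time (a new reading comes with each control period).
- camera(name): name is "scene" or "top"; returns a dict with "color" (384x512x3 uint8, red, green, blue), "fx", "fy", "cx", "cy" (pixels), "extrinsics" (4x4, takes a point from camera to world coordinates). Camera axes: x right, y down, z forward; pixel columns grow to the right and rows downward; lengths in m; the calibration is good to about 2 mm. A picture is of the moment at which its call begins. There is no depth.
- close_job(): hands the job in; it is judged then, once.
The state is a dict: "time": time; "joint_positions": joint angles; "qvel": joint speeds; "effort": joint torques, N m; "tool_pos": TCP position; "eef_rot": TCP orientation; "wrist_force": force on the tool from outside, world axes, zero at the start; "wrist_torque": the same for the moment, N m; "finger_gap": finger opening in m; "grasp_force": force on a finger pad.
Only numpy, scipy, OpenCV 4.12 (cv2) and the standard library are available. Lean on these libraries where they do the work, as an engineer would, in place of code of your own. Each camera call takes 0.05 s, during which the arm holds its last target. There are 200 camera calls.

## Working session

There is one attempt and no reset: what is moved stays moved. The work goes in short steps, Python scripts to look and compute and a shell command to move; the robot and the scene stay as the last step left them, time stands still between calls to the robot, and variables do not carry over. Pictures are saved under pics/ and viewed, at most 14 in all, crops included, and the job is handed in when it is done.

```bash
ls; mkdir -p pics
python3 - <<'E'
from plant import state,camera
import cv2,numpy as np
s=state();print({k:np.round(v,3) for k,v in s.items()})
for n in("scene","top"):
    c=camera(n);cv2.imwrite(f"pics/{n}0.png",c["color"][:,:,::-1]);print(n,c["fx"],c["fy"],c["cx"],c["cy"],np.round(c["extrinsics"],3).tolist())
E
```

```text
pics
{'time': np.float64(0.0), 'joint_positions': array([-1.284,  0.424,  1.631, -0.   ,  1.089, -0.019]), 'qvel': array([-0.   , -0.   ,  0.   , -0.001,  0.001, -0.002]), 'effort': array([-2.0000e-03, -5.4463e+01, -2.7367e+01,  6.4000e-02,  2.3000e-02,
       -0.0000e+00]), 'tool_pos': array([ 0.188, -0.595,  0.222]), 'eef_rot': array([-3.103, -0.478,  0.   ]), 'wrist_force': array([ 0.089, -0.329, -0.206]), 'wrist_torque': array([-0.003, -0.01 , -0.059]), 'grasp_force': np.float64(0.0), 'finger_gap': np.float64(0.088)}
scene 410.27906913329474 410.27906913329474 250.34497698536086 190.9766340039719 [[-0.585, -0.456, 0.67, -0.466], [-0.811, 0.341, -0.476, 0.675], [-0.011, -0.822, -0.569, 0.939], [0.0, 0.0, 0.0, 1.0]]
top 494.87749172545483 494.87749172545483 256.90852941032995 190.08107251749917 [[0.363, -0.913, 0.189, 0.201], [-0.932, -0.356, 0.069, -0.239], [0.004, -0.201, -0.98, 2.034], [0.0, 0.0, 0.0, 1.0]]
```

View pics/scene0.png

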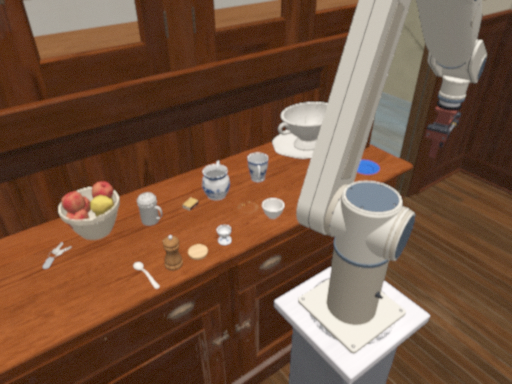

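View pics/top0.png

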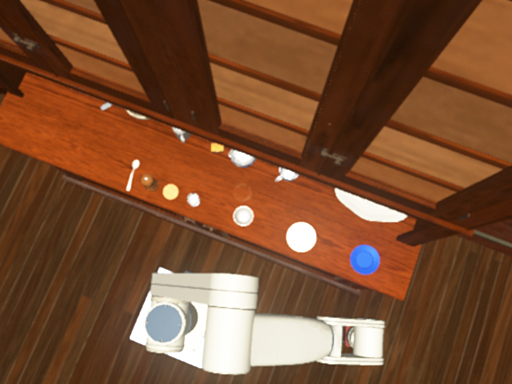

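The scene view shows the spoon (147,274), mill (172,252), coaster (198,251), egg cup (224,235) and sugar bowl (273,208). The arm hides the plate there. In the top view the sugar bowl is at (243,216), the white plate at (301,237) and the blue look-alike at (365,260), so the sugar bowl is to the left of the plate. Next I measure with masks.

```bash
cat > h.py <<'E'
import numpy as np,cv2
from plant import state,camera
from scipy.spatial.transform import Rotation as R
def ray(c,px):
    E=c["extrinsics"];d=E[:3,:3]@np.array([(px[0]-c["cx"])/c["fx"],(px[1]-c["cy"])/c["fy"],1.]);return E[:3,3],d
def onz(c,px,z):
    o,d=ray(c,px);return o+d*(z-o[2])/d[2]
def proj(c,p):
    E=c["extrinsics"];q=E[:3,:3].T@(np.array(p)-E[:3,3]);return np.array([c["fx"]*q[0]/q[2]+c["cx"],c["fy"]*q[1]/q[2]+c["cy"]])
def wood(c): # mask of not-worktop: worktop is saturated red-brown
    h=cv2.cvtColor(c["color"],cv2.COLOR_RGB2HSV);return h
def shift(target):  # world TCP target -> tool-frame shift mm
    s=state();return np.round(R.from_rotvec(s["eef_rot"]).inv().apply(np.array(target)-s["tool_pos"])*1000,1)
def blob(c,m,seed,r=25):
    k=np.zeros(m.shape,np.uint8);cv2.circle(k,tuple(int(v) for v in seed),r,1,-1)
    n,l,st,ce=cv2.connectedComponentsWithStats((m&(k>0)).astype(np.uint8))
    i=1+np.argmax(st[1:,4]) ;ys,xs=np.where(l==i)
    return np.c_[xs,ys].astype(np.float32),ce[i]
E
python3 - <<'E'
from h import *
t=camera("top");s=camera("scene")
ht=wood(t);hs=wood(s)
for n,c,h,L in(("top",t,ht,dict(spoon=(131,175),mill=(148,181),coaster=(171,191),egg=(193,200),bowl=(243,216),plate=(301,237))),("scene",s,hs,dict(spoon=(147,274),mill=(172,262),coaster=(198,251),egg=(224,235),bowl=(273,208)))):
    for k,p in L.items():
        sat,val=h[...,1].astype(int),h[...,2].astype(int)
        m=(sat<140)&(val>110)
        if k=="coaster":m=(val>190)&(h[...,0]>12)
        if k=="mill":m=(h[...,0]>8)&(h[...,0]<30)&(sat<190)
        q,ce=blob(c,m,p,30 if k!="mill" else 14)
        (x,y),(w,hh),a=cv2.minAreaRect(q)
        z=dict(spoon=.008,mill=.06,coaster=.012,egg=.05,bowl=.052,plate=.014)[k]
        x0,y0=q.min(0);x1,y1=q.max(0)
        print(n,k,len(q),np.round(ce,1),"bbox",x0,y0,x1,y1,"onz",np.round(onz(c,ce,z),3), "mid",np.round(onz(c,((x0+x1)/2,(y0+y1)/2),z),3))
        if k=="spoon":
            P=np.array([onz(c,a,.006)[:2] for a in q]);u=np.linalg.svd(P-P.mean(0))[2][0];pr=(P-P.mean(0))@u;print("dir",u,pr.min(),pr.max(),P.mean(0)+u*(pr.min()+pr.max())/2)
a=cv2.resize(t["color"][140:270,90:350],None,fx=3,fy=3,interpolation=cv2.INTER_CUBIC);b=cv2.resize(s["color"][185:315,90:350],None,fx=3,fy=3,interpolation=cv2.INTER_CUBIC)
cv2.imwrite("pics/a.png",cv2.resize(np.vstack([a,b]),(600,600),interpolation=cv2.INTER_AREA)[...,::-1])
E
```

```text
top spoon 163 [132.2 173.7] bbox 126.0 159.0 139.0 191.0 onz [0.466 0.419 0.008] mid [0.461 0.415 0.008]
dir [-0.99262588 -0.12121825] -0.06589389641396326 0.07677108178745125 [0.46105427 0.41888918]
top mill 186 [149.4 182. ] bbox 141.0 174.0 157.0 190.0 onz [0.453 0.322 0.06 ] mid [0.452 0.324 0.06 ]
top coaster 212 [170.2 191.5] bbox 162.0 184.0 178.0 199.0 onz [0.453 0.239 0.012] mid [0.453 0.24  0.012]
top egg 165 [170.8 191.5] bbox 164.0 184.0 177.0 199.0 onz [0.449 0.228 0.05 ] mid [0.449 0.229 0.05 ]
top bowl 371 [242.9 215.5] bbox 232.0 205.0 253.0 226.0 onz [ 0.464 -0.084  0.052] mid [ 0.463 -0.082  0.052]
top plate 776 [300.9 236.6] bbox 286.0 221.0 316.0 252.0 onz [ 0.474 -0.334  0.014] mid [ 0.475 -0.334  0.014]
scene spoon 241 [145.6 273.6] bbox 132.0 261.0 159.0 289.0 onz [0.46  0.42  0.008] mid [0.455 0.423 0.008]
dir [-0.99584279 -0.09108861] -0.07134348797013325 0.07990605795988455 [0.45900505 0.41896467]
scene mill 599 [172.  261.9] bbox 158.0 248.0 186.0 276.0 onz [0.406 0.35  0.06 ] mid [0.406 0.35  0.06 ]
scene coaster 227 [197.4 250.6] bbox 188.0 244.0 207.0 257.0 onz [0.451 0.24  0.012] mid [0.451 0.24  0.012]
scene egg 304 [223.8 234.2] bbox 215.0 224.0 231.0 245.0 onz [0.43  0.149 0.05 ] mid [0.431 0.152 0.05 ]
scene bowl 416 [272.6 207. ] bbox 261.0 197.0 284.0 219.0 onz [ 0.449 -0.072  0.052] mid [ 0.445 -0.068  0.052]
```

View pics/a.png

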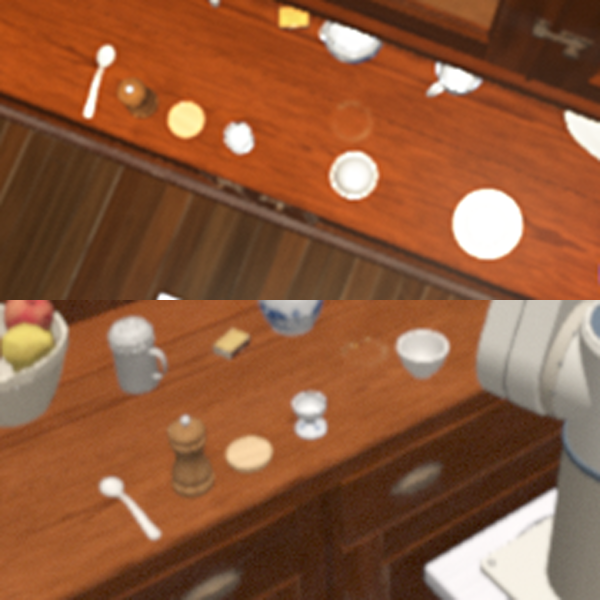

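```bash
cat >> h.py <<'E'
def tri(a,pa,b,pb):
    M=[];v=[]
    for c,p in((a,pa),(b,pb)):
        o,d=ray(c,p);d=d/np.linalg.norm(d);Q=np.eye(3)-np.outer(d,d);M.append(Q);v.append(Q@o)
    return np.linalg.lstsq(np.vstack(M),np.hstack(v),rcond=None)[0]
E
python3 - <<'E'
from h import *
t=camera("top");s=camera("scene")
W=lambda c:(wood(c)[...,1]<140)&(wood(c)[...,2]>110)
# mill knob: bright low-sat in window
for c,box in((t,(140,172,154,186)),(s,(166,230,178,246))):
    x0,y0,x1,y1=box;p=wood(c)[y0:y1,x0:x1];m=(p[...,1]<130)&(p[...,2]>130);ys,xs=np.where(m);print("knob",len(xs),xs.mean()+x0,ys.mean()+y0)
    c["k"]=(xs.mean()+x0,ys.mean()+y0)
print("mill top",tri(t,t["k"],s,s["k"]),onz(t,t["k"],.117),onz(s,s["k"],.117))
qe,ce=blob(t,W(t),(194,200),12);qs,cs=blob(s,W(s),(224,235),14)
print("egg",len(qe),ce,onz(t,ce,.04),qs.min(0),qs.max(0),onz(s,(qs.min(0)+qs.max(0))/2,.025))
qb,cb=blob(t,W(t),(243,216),30);qs,cs=blob(s,W(s),(273,208),20)
for q,n in((qs,"bowl"),):
    top=q[q[:,1]<q[:,1].min()+9]; x0,x1=q[:,0].min(),q[:,0].max(); print(x0,x1,q[:,1].min(),q[:,1].max())
# predicted silhouettes for the bowl at top-view estimate
print("pred rim",[np.round(proj(s,(.464+.04*np.cos(a),-.084+.04*np.sin(a),.052)),1).tolist() for a in np.arange(0,6.28,.785)])
st=state();print("to (.452,.240)",shift((.452,.240,.15)),shift((.47,-.21,.22)))
E
```

```text
knob 14 145.5 178.28571428571428
knob 35 169.74285714285713 237.0
mill top [0.45365111 0.32677871 0.11427153] [0.45368455 0.32653578 0.117     ] [0.45002551 0.32751126 0.117     ]
egg 156 [193.13461538 199.39102564] [0.45350983 0.13173497 0.04      ] [215. 224.] [231. 245.] [0.45597975 0.1369075  0.025     ]
261.0 284.0 197.0 219.0
pred rim [[266.0, 198.7], [261.8, 202.9], [263.9, 207.8], [271.4, 210.5], [279.7, 209.2], [283.7, 204.8], [281.3, 200.0], [274.0, 197.5]]
to (.452,.240) [ 503.2 -717.6   72.8] [ 384.9 -283.1    2.6]
```

```bash
python3 -m pendant '[385,-283,0,0,0,-0.65,1, 385,-283,0,0,0,-0.65,1, 385,-283,0,0,0,-0.65,1, 385,-283,0,0,0,-0.65,1, 385,-283,0,0,0,-1.3,1, 385,-283,0,0,0,-1.3,1, 385,-283,0,0,0,-1.3,1, 385,-283,0,0,0,-1.3,1]' 20; python3 -c "
from h import *
s=state();Rm=R.from_rotvec(s['eef_rot']).as_matrix();print(Rm.round(3),shift((.4525,.24,.2)),s['joint_positions'])"
```

```text
time: 1.1
tool_pos: [0.4251, -0.2713, 0.2229]
eef_rot: [2.286, 2.155, 0.0]
wrist_force: [0.9, -1.0, -0.5]
finger_gap: 0.0879
grasp_force: 0.0
[[ 0.059  0.998  0.   ]
 [ 0.998 -0.059 -0.   ]
 [-0.     0.    -1.   ]] [512.   -2.8  22.8] [-5.91635303e-01  2.45466603e-01  1.89303734e+00  2.17185618e-05
  1.00255078e+00 -5.32637129e-01]
```

```bash
python3 -m pendant '[512,-3,20,0,0,-0.05,1, 512,-3,20,0,0,-0.1,1,512,-3,20,0,0,-0.1,1,512,-3,20,0,0,-0.1,1,512,-3,20,0,0,-0.1,1,512,-3,20,0,0,-0.1,1,512,-3,20,0,0,-0.1,1,512,-3,20,0,0,-0.1,1]';  python3 -c "
from h import *
s=state();Rm=R.from_rotvec(s['eef_rot']).as_matrix();print(Rm.round(3),shift((.4525,.24,.05)),s['joint_positions'])"
```

```text
time: 1.9
tool_pos: [0.4477, 0.1281, 0.2073]
eef_rot: [2.182, 2.26, 0.001]
wrist_force: [1.8, -0.6, -0.1]
finger_gap: 0.0878
grasp_force: 0.0
[[-0.035  0.999  0.001]
 [ 0.999  0.035  0.   ]
 [ 0.     0.001 -1.   ]] [111.7   8.6 157.3] [ 2.53149206e-01  2.09353269e-01  1.98552267e+00 -7.47272992e-05
  9.45872794e-01  2.18095653e-01]
```

```bash
python3 -m pendant '[50,6,0,0,0,0,1,75,8,20,0,0,0,1,75,8,70,0,0,0,1,75,8,110,0,0,0,1,75,8,110,0,0,0,1,75,8,110,0,0,0,1]';  python3 -c "
from h import *
t=camera('top');s=camera('scene');cv2.imwrite('pics/b.png',np.hstack([cv2.resize(t['color'][140:270,90:350],(400,400)),cv2.resize(s['color'][185:315,90:350],(400,400))])[...,::-1])
s=state();Rm=R.from_rotvec(s['eef_rot']).as_matrix();print(s['tool_pos'],Rm.round(3),shift((.4525,.24,.004)))"
```

```text
time: 2.5
tool_pos: [0.453, 0.2011, 0.0972]
eef_rot: [-2.182, -2.259, 0.002]
wrist_force: [0.5, 0.6, -0.0]
finger_gap: 0.0878
grasp_force: 0.0
[0.45466433 0.20158684 0.09900693] [[-0.035  0.999  0.003]
 [ 0.999  0.035  0.001]
 [ 0.001  0.003 -1.   ]] [38.4 -1.1 95. ]
```

View pics/b.png

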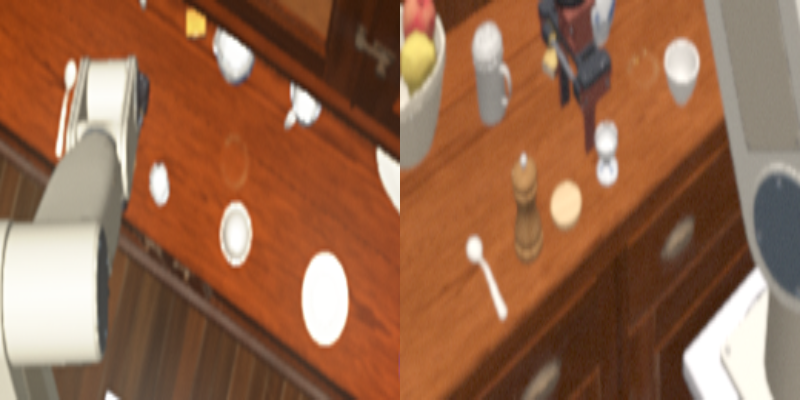

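```bash
python3 -m pendant '[38,-1,0,0,0,0,1,38,-1,40,0,0,0,1,38,-1,70,0,0,0,1,38,-1,85,0,0,0,1,38,-1,94,0,0,0,1,38,-1,94,0,0,0,1,38,-1,94,0,0,0,-1,38,-1,94,0,0,0,-1]' 20; python3 -m pendant '[0,0,0,0,0,0,-1,0,0,0,0,0,0,-1,0,0,0,0,0,0,-1,0,0,0,0,0,0,-1]'
```

```text
time: 3.4
tool_pos: [0.4519, 0.2395, 0.0044]
eef_rot: [2.182, 2.259, 0.004]
wrist_force: [0.1, 0.1, -0.2]
finger_gap: 0.0754
grasp_force: 0.0
time: 3.8
tool_pos: [0.4515, 0.2394, 0.0039]
eef_rot: [2.182, 2.26, 0.002]
wrist_force: [-1.0, 0.1, 7.2]
finger_gap: 0.063
grasp_force: 20.0
```

```bash
python3 -m pendant '[0,0,-40,0,0,0,-1,0,0,-80,0,0,0,-1,-40,0,-100,0,0,0,-1,-90,0,-100,0,0,0,-1,-140,0,-100,0,0,0,-1,-190,1,-100,0,0,0,-1,-240,1,-100,0,0,0,-1,-280,1,-100,0,0,0,-1]'; python3 -m pendant '[-50,0,0,0,0,0,-1,-100,0,0,0,0,0,-1,-140,1,0,0,0,0,-1,-168,1,0,0,0,0,-1,-168,1,0,0,0,0,-1,-168,1,0,0,0,0,-1]'; python3 -c "
from h import *
s=state();Rm=R.from_rotvec(s['eef_rot']).as_matrix();print(s['tool_pos'],Rm.round(3),shift((.469,-.209,.003)))
t=camera('top');s=camera('scene');cv2.imwrite('pics/c.png',np.hstack([cv2.resize(t['color'][140:270,180:340],(400,325)),cv2.resize(s['color'][165:295,210:370],(400,325))])[...,::-1])"
```

```text
time: 4.6
tool_pos: [0.4614, -0.043, 0.1034]
eef_rot: [2.183, 2.259, 0.0]
wrist_force: [0.1, 0.8, 0.2]
finger_gap: 0.0632
grasp_force: 20.0
time: 5.2
tool_pos: [0.468, -0.2086, 0.1029]
eef_rot: [-2.184, -2.258, 0.0]
wrist_force: [0.5, -0.1, -0.1]
finger_gap: 0.0628
grasp_force: 20.0
[ 0.46803021 -0.20861934  0.10292287] [[-0.033  0.999 -0.001]
 [ 0.999  0.033  0.   ]
 [ 0.    -0.001 -1.   ]] [-0.5  1.  99.9]
```

View pics/c.png

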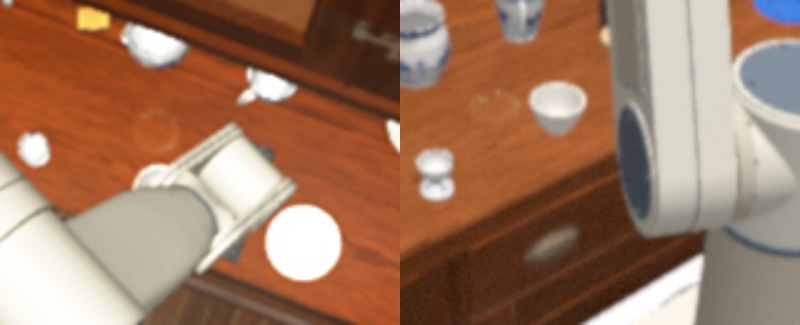

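```bash
python3 -m pendant '[0,1,45,0,0,0,-1,0,1,75,0,0,0,-1,0,1,92,0,0,0,-1,0,1,98,0,0,0,-1,0,1,98,0,0,0,-1,0,1,98,0,0,0,0.7,0,1,98,0,0,0,1,0,1,98,0,0,0,1]'; python3 -m pendant '[0,0,0,0,0,0,1,0,0,0,0,0,0,1,0,0,-40,0,0,0,1,0,0,-90,0,0,0,1,0,0,-140,0,0,0,1,50,0,-155,0,0,0,1,100,0,-155,0,0,0,1,150,0,-155,0,0,0,1]';python3 -c "
from h import *
s=state();Rm=R.from_rotvec(s['eef_rot']).as_matrix();print(s['tool_pos'],Rm.round(3),shift((.453,.327,.18)))"
```

```text
time: 6.1
tool_pos: [0.4701, -0.2086, 0.0058]
eef_rot: [2.181, 2.259, 0.001]
wrist_force: [-0.0, 0.1, 1.1]
finger_gap: 0.0835
grasp_force: 0.0
time: 6.9
tool_pos: [0.4646, -0.0597, 0.1613]
eef_rot: [2.183, 2.256, 0.003]
wrist_force: [1.8, -0.2, -0.3]
finger_gap: 0.0877
grasp_force: 0.0
[ 0.46460598 -0.05968649  0.1612708 ] [[-0.033  0.999  0.003]
 [ 0.999  0.033 -0.   ]
 [-0.     0.003 -1.   ]] [386.9   1.2 -18.9]
```

```bash
python3 -m pendant '[50,0,-5,0,0,0,1,100,0,-10,0,0,0,1,150,0,-10,0,0,0,1,200,0,-10,0,0,0,1,250,1,-10,0,0,0,1,300,1,-10,0,0,0,1,350,1,-10,0,0,0,1,387,1,-10,0,0,0,1]'; python3 -m pendant '[0,0,0,0,0,0,1,0,0,0,0,0,0,1]';python3 -c "
from h import *
print(shift((.453,.327,.079)))
t=camera('top');s=camera('scene')
W=lambda c:(wood(c)[...,1]<140)&(wood(c)[...,2]>110)
for p,z,r in(((243,216),.052,20),((301,237),.014,30)):
  q,ce=blob(t,W(t),p,r);print(len(q),ce,onz(t,ce,z))
h=wood(t);q,ce=blob(t,(h[...,2]>180)&(h[...,0]>12)&(h[...,1]>40),(272,226),14);print('coaster',len(q),ce,onz(t,ce,.012))
q,ce=blob(s,W(s),(272,207),20);print(ce)
cv2.imwrite('pics/d.png',np.hstack([cv2.resize(t['color'][140:270,180:340],(400,325)),cv2.resize(s['color'][165:295,210:370],(400,325))])[...,::-1])"
```

```text
time: 7.7
tool_pos: [0.4513, 0.3289, 0.1702]
eef_rot: [-2.181, -2.261, -0.001]
wrist_force: [0.3, -0.4, 0.5]
finger_gap: 0.0875
grasp_force: 0.0
time: 7.9
tool_pos: [0.4513, 0.3264, 0.1698]
eef_rot: [2.18, 2.262, -0.001]
wrist_force: [-0.5, -0.1, 0.5]
finger_gap: 0.0881
grasp_force: 0.0
[ 0.6  1.8 90.8]
369 [242.899729   215.47154472] [ 0.4640612  -0.08358378  0.052     ]
772 [300.94041451 236.67098446] [ 0.47386519 -0.3339935   0.014     ]
coaster 216 [271.91666667 226.21296296] [ 0.47121447 -0.20798783  0.012     ]
[272.60287081 207.01913876]
```

View pics/d.png

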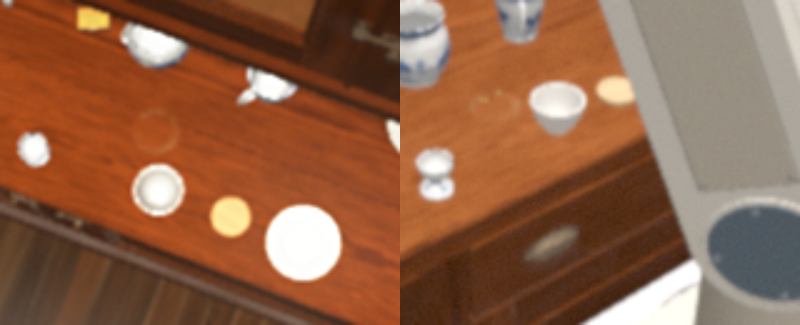

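```bash
python3 -m pendant '[0.5,2,40,0,0,0,1,0.5,2,70,0,0,0,1,0.5,2,85,0,0,0,1,0.5,2,91,0,0,0,1,0.5,2,91,0,0,0,-1,0.5,2,91,0,0,0,-1,0.5,2,91,0,0,0,-1,0.5,2,91,0,0,0,-1]' 25; python3 -m pendant '[0,0,0,0,0,0,-1,0,0,0,0,0,0,-1,0,0,0,0,0,0,-1,0,0,0,0,0,0,-1]';python3 -m pendant '[0,0,-10,0,0,0,-1,0,0,-40,0,0,0,-1,0,0,-80,0,0,0,-1,0,0,-80,0,0,0,-1]';python3 -c "
from h import *
s=state();print(s['wrist_torque'],shift((.4705,-.2085,.17)))
s=camera('scene');cv2.imwrite('pics/e.png',cv2.resize(s['color'][165:315,110:290],(720,600))[...,::-1])"
```

```text
time: 8.8
tool_pos: [0.4543, 0.3271, 0.0801]
eef_rot: [2.182, 2.26, 0.003]
wrist_force: [-0.4, -1.5, 1.3]
finger_gap: 0.059
grasp_force: 0.0
time: 9.2
tool_pos: [0.4541, 0.3269, 0.0796]
eef_rot: [2.182, 2.26, 0.001]
wrist_force: [-1.0, -0.2, 5.7]
finger_gap: 0.0474
grasp_force: 25.0
time: 9.6
tool_pos: [0.4563, 0.3285, 0.164]
eef_rot: [2.181, 2.259, 0.013]
wrist_force: [0.8, 0.9, -2.0]
finger_gap: 0.0474
grasp_force: 25.0
[-0.0075386  -0.13063802  0.03576543] [-537.1   -4.6   -8.5]
```

View pics/e.png

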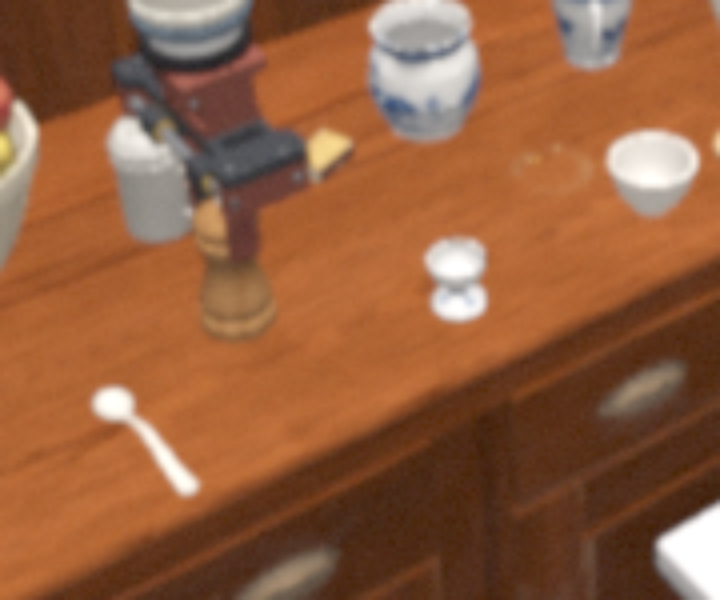

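```bash
python3 -m pendant '[-30,0,-10,0,0,0,-1,-70,0,-12,0,0,0,-1,-115,0,-12,0,0,0,-1,-160,-1,-12,0,0,0,-1,-205,-1,-12,0,0,0,-1,-250,-1,-12,0,0,0,-1,-295,-2,-12,0,0,0,-1,-340,-2,-12,0,0,0,-1]'; python3 -m pendant '[-45,0,0,0,0,0,-1,-90,0,0,0,0,0,-1,-135,-1,0,0,0,0,-1,-170,-1,0,0,0,0,-1,-190,-1,0,0,0,0,-1,-197,-2,0,0,0,0,-1,-197,-2,0,0,0,0,-1,-197,-2,0,0,0,0,-1]';python3 -c "
from h import *
s=state();print(s['wrist_torque'],shift((.4705,-.2085,.0925)))"
```

```text
time: 10.45
tool_pos: [0.4623, -0.0149, 0.17]
eef_rot: [-2.181, -2.259, 0.002]
wrist_force: [1.1, 0.8, -2.0]
finger_gap: 0.0477
grasp_force: 25.0
time: 11.25
tool_pos: [0.4679, -0.209, 0.1704]
eef_rot: [-2.181, -2.259, 0.001]
wrist_force: [-0.2, -0.1, -2.5]
finger_gap: 0.0471
grasp_force: 25.0
[-0.02279535 -0.11284643  0.03676606] [ 0.3  2.7 77.9]
```

```bash
python3 -m pendant '[0,0,0,0,0,0,-1]';python3 -c "
from h import *
s=state();print(shift((.4705,-.2085,.0925)));t=camera('top')
cv2.imwrite('pics/f.png',np.hstack([cv2.resize(t['color'][170:270,220:330],(550,500))])[...,::-1])"
```

```text
time: 11.35
tool_pos: [0.4684, -0.2088, 0.1708]
eef_rot: [-2.18, -2.261, 0.0]
wrist_force: [0.5, 0.2, -1.3]
finger_gap: 0.0471
grasp_force: 25.0
[ 0.2  2.2 78.3]
```

```bash
python3 -m pendant '[0,2,40,0,0,0,-1,0,2,65,0,0,0,-1,0,2,72,0,0,0,-1,0,2,75,0,0,0,-1,0,2,76,0,0,0,-1,0,2,76,0,0,0,-1]'; python3 -m pendant '[0,0,1,0,0,0,-1,0,0,1,0,0,0,-1]'; python3 -m pendant '[0,0,0.7,0,0,0,-1,0,0,0.7,0,0,0,-1]'
```

```text
time: 12.0
tool_pos: [0.4714, -0.2103, 0.0961]
eef_rot: [2.181, 2.259, 0.001]
wrist_force: [0.1, 0.3, -1.1]
finger_gap: 0.0476
grasp_force: 25.0
time: 12.2
tool_pos: [0.471, -0.2103, 0.0947]
eef_rot: [2.182, 2.259, 0.001]
wrist_force: [0.1, -1.0, -1.2]
finger_gap: 0.0474
grasp_force: 25.0
time: 12.4
tool_pos: [0.4706, -0.2101, 0.0935]
eef_rot: [2.182, 2.26, 0.0]
wrist_force: [0.5, 0.3, -1.2]
finger_gap: 0.0473
grasp_force: 25.0
```

```bash
python3 -m pendant '[1,0,0.8,0,0,0,-1,1,0,0.8,0,0,0,-1]'; python3 -m pendant '[0,0,0.7,0,0,0,-1,0,0,0.7,0,0,0,-1]';  python3 -m pendant '[0,0,0.7,0,0,0,-1,0,0,0.7,0,0,0,-1]'
```

```text
time: 12.6
tool_pos: [0.4704, -0.2089, 0.0925]
eef_rot: [-2.182, -2.26, 0.0]
wrist_force: [0.7, 0.7, -2.1]
finger_gap: 0.0475
grasp_force: 25.0
time: 12.8
tool_pos: [0.4705, -0.209, 0.0917]
eef_rot: [-2.182, -2.26, 0.0]
wrist_force: [-0.2, 0.5, -1.6]
finger_gap: 0.0475
grasp_force: 25.0
time: 13.0
tool_pos: [0.4707, -0.2092, 0.0916]
eef_rot: [2.182, 2.26, -0.0]
wrist_force: [-1.5, 0.1, 4.6]
finger_gap: 0.0475
grasp_force: 25.0
```

Contact is made, so I open the gripper, retreat upward and move over the egg cup.

```bash
python3 -m pendant '[0,0,0,0,0,0,-0.1,0,0,0,0,0,0,0.2,0,0,0,0,0,0,0.6,0,0,0,0,0,0,1,0,0,0,0,0,0,1,0,0,-30,0,0,0,1,0,0,-70,0,0,0,1,0,0,-80,0,0,0,1]'; python3 -m pendant '[50,0,0,0,0,0,1,100,0,0,0,0,0,1,150,0,0,0,0,0,1,200,0,0,0,0,0,1,250,0,0,0,0,0,1,300,0,0,0,0,0,1,340,0,0,0,0,0,1,340,0,0,0,0,0,1]';python3 -c "
from h import *
print(shift((.454,.134,.1)))
t=camera('top');s=camera('scene');cv2.imwrite('pics/g.png',np.hstack([cv2.resize(t['color'][170:270,220:330],(400,364)),cv2.resize(s['color'][165:295,210:353],(400,364))])[...,::-1])"
```

```text
time: 13.8
tool_pos: [0.4725, -0.2099, 0.1745]
eef_rot: [2.179, 2.256, 0.003]
wrist_force: [0.4, -0.5, -0.1]
finger_gap: 0.0878
grasp_force: 0.0
time: 14.6
tool_pos: [0.4584, 0.1346, 0.1709]
eef_rot: [-2.176, -2.265, -0.001]
wrist_force: [-0.8, -0.8, 0.5]
finger_gap: 0.088
grasp_force: 0.0
[-0.5 -4.4 70.9]
```

View pics/g.png

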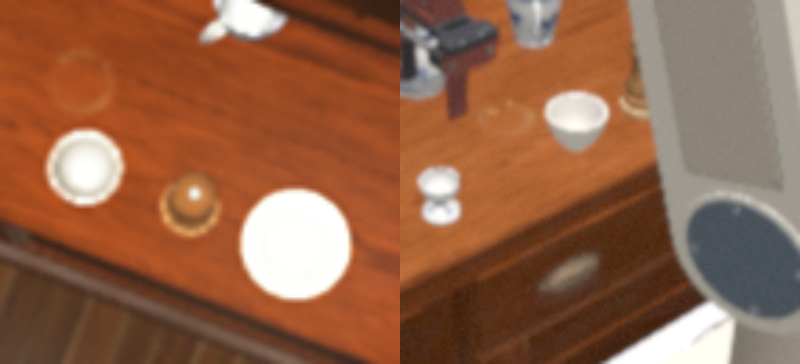

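```bash
python3 -m pendant '[0,-4,40,0,0,0,1,0,-4,80,0,0,0,1,0,-4,120,0,0,0,1,0,-4,145,0,0,0,1,0,-4,155,0,0,0,1,0,-4,155,0,0,0,1,0,-4,155,0,0,0,0.2,0,-4,155,0,0,0,-1]' 12; python3 -m pendant '[0,0,0,0,0,0,-1,0,0,0,0,0,0,-1,0,0,0,0,0,0,-1,0,0,0,0,0,0,-1,0,0,0,0,0,0,-1]';python3 -m pendant '[0,0,-15,0,0,0,-1,0,0,-55,0,0,0,-1,0,0,-95,0,0,0,-1,0,0,-140,0,0,0,-1,0,0,-175,0,0,0,-1,0,0,-175,0,0,0,-1]';python3 -c "
from h import *
t=camera('top');s=camera('scene')
h=wood(t);m=(h[...,2]>140)&(h[...,1]<140)
for p,z,r in(((243,216),.052,20),((301,237),.014,30)):
  q,ce=blob(t,m,p,r);print(ce,onz(t,ce,z))
x0,y0=268,217;p=h[y0:y0+12,x0:x0+12];ys,xs=np.where((p[...,1]<130)&(p[...,2]>130));k=(xs.mean()+x0,ys.mean()+y0);print('knob',k,onz(t,k,.129))
print(shift((.474,-.334,.2)))
cv2.imwrite('pics/i.png',cv2.resize(s['color'][145:295,150:330],(720,600))[...,::-1])"
```

```text
time: 15.5
tool_pos: [0.4557, 0.1305, 0.0174]
eef_rot: [2.182, 2.259, 0.003]
wrist_force: [-0.2, 0.2, 1.2]
finger_gap: 0.0756
grasp_force: 0.0
time: 16.0
tool_pos: [0.4547, 0.1307, 0.0165]
eef_rot: [2.182, 2.26, 0.0]
wrist_force: [-1.0, 0.2, 4.6]
finger_gap: 0.0457
grasp_force: 12.0
time: 16.6
tool_pos: [0.4575, 0.1313, 0.1956]
eef_rot: [2.179, 2.257, 0.012]
wrist_force: [0.6, 1.1, 0.1]
finger_gap: 0.0458
grasp_force: 12.0
[242.90540541 215.53513514] [ 0.46382785 -0.0837008   0.052     ]
[300.94307891 236.65071151] [ 0.47394708 -0.33397493  0.014     ]
knob (np.float64(273.1333333333333), np.float64(222.53333333333333)) [ 0.47067813 -0.20903266  0.129     ]
[-465.     3.    -8.7]
```

View pics/i.png

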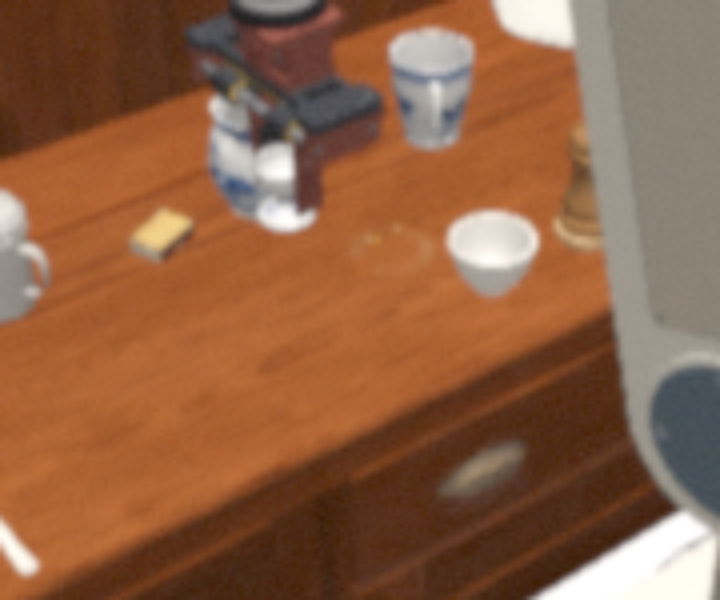

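```bash
python3 -c "
from h import *
s=camera('scene');h=wood(s);m=(h[...,1]<90)&(h[...,2]>150)
q,ce=blob(s,m,(222,197),9);print(q.min(0),q.max(0))
for r in range(192,206): 
  x=q[q[:,1]==r][:,0]; print(r,x.min() if len(x) else 0,x.max() if len(x) else 0)
print(state()['tool_pos'])
for d in(0,.003,.006):print(d,[proj(s,(.4555+.019*np.cos(a),.1315+d+.019*np.sin(a),.181)).round(1).tolist() for a in np.arange(0,6.28,.785)])
import cv2
t=cv2.imread('pics/top0.png')[...,::-1];s0=cv2.imread('pics/scene0.png')[...,::-1]
for y in range(223,246):
  g=(cv2.cvtColor(s0,cv2.COLOR_RGB2HSV)[y,205:245,1]<140).nonzero()[0];print(y,g.min()+205 if len(g) else 0,g.max()+205 if len(g) else 0,end=';')
print([proj(s,(.4547+.0235*np.cos(a),.1315+.0235*np.sin(a),.05)).round(1).tolist() for a in np.arange(0,6.28,.785)])
print([proj(s,(.4547+.019*np.cos(a),.1315+.019*np.sin(a),.002)).round(1).tolist() for a in np.arange(0,6.28,.785)])
"
```

```text
[214. 188.] [229. 203.]
192 217.0 222.0
193 218.0 222.0
194 217.0 219.0
195 215.0 219.0
196 215.0 223.0
197 214.0 223.0
198 214.0 228.0
199 214.0 229.0
200 214.0 228.0
201 215.0 228.0
202 216.0 226.0
203 219.0 224.0
204 0 0
205 0 0
[0.45393772 0.13039098 0.19035754]
0 [[218.9, 193.9], [216.3, 196.1], [217.0, 198.7], [220.8, 200.1], [225.3, 199.4], [227.9, 197.1], [227.1, 194.6], [223.4, 193.3]]
0.003 [[218.1, 194.2], [215.5, 196.5], [216.2, 199.0], [220.0, 200.4], [224.5, 199.8], [227.2, 197.5], [226.3, 194.9], [222.6, 193.6]]
0.006 [[217.3, 194.5], [214.7, 196.8], [215.4, 199.4], [219.2, 200.8], [223.7, 200.1], [226.4, 197.8], [225.5, 195.2], [221.8, 193.9]]
223 0 0;224 220 228;225 218 229;226 217 230;227 216 231;228 216 231;229 215 231;230 216 231;231 216 231;232 216 231;233 217 230;234 217 230;235 218 229;236 218 230;237 218 231;238 217 231;239 217 231;240 217 231;241 217 231;242 217 231;243 218 230;244 219 229;245 205 227;[[220.5, 224.8], [217.4, 227.8], [218.3, 231.1], [222.7, 232.9], [228.0, 232.1], [231.0, 229.1], [230.0, 225.8], [225.7, 224.0]]
[[221.9, 236.2], [219.5, 238.6], [220.2, 241.4], [223.7, 242.9], [227.9, 242.2], [230.3, 239.7], [229.5, 237.0], [226.0, 235.6]]
```

```bash
python3 -m pendant '[-45,0,0,0,0,0,-1,-90,0,0,0,0,0,-1,-135,1,0,0,0,0,-1,-180,1,0,0,0,0,-1,-225,1,0,0,0,0,-1,-270,2,0,0,0,0,-1,-315,2,0,0,0,0,-1,-360,2,0,0,0,0,-1]'; python3 -m pendant '[-45,1,0,0,0,0,-1,-80,1,0,0,0,0,-1,-107,1,0,0,0,0,-1,-107,1,0,0,0,0,-1,-107,1,0,0,0,0,-1,-107,1,0,0,0,0,-1]';python3 -c "
from h import *
print(shift((.474,-.336,.0215)));t=camera('top');s=camera('scene');cv2.imwrite('pics/j.png',np.hstack([cv2.resize(t['color'][170:290,220:352],(400,364)),cv2.resize(s['color'][100:280,230:428],(400,364))])[...,::-1])"
```

```text
time: 17.55
tool_pos: [0.4678, -0.2304, 0.1888]
eef_rot: [-2.18, -2.257, 0.002]
wrist_force: [0.3, -0.4, -1.1]
finger_gap: 0.0457
grasp_force: 12.0
time: 18.15
tool_pos: [0.4733, -0.3345, 0.1897]
eef_rot: [-2.179, -2.258, 0.0]
wrist_force: [0.9, -0.3, 0.7]
finger_gap: 0.046
grasp_force: 12.0
[ -1.8   1.1 168.2]
```

View pics/j.png

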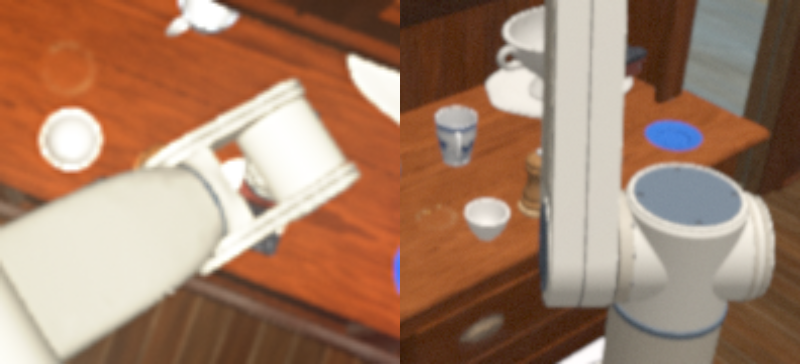

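```bash
python3 -m pendant '[-1,1,45,0,0,0,-1,-1,1,90,0,0,0,-1,-1,1,130,0,0,0,-1,-1,1,153,0,0,0,-1,-1,1,162,0,0,0,-1,-1,1,165,0,0,0,-1,-1,1,165,0,0,0,-1]'; python3 -m pendant '[0,0,1,0,0,0,-1,0,0,1,0,0,0,-1]'; python3 -m pendant '[0,0,1,0,0,0,-1,0,0,1,0,0,0,-1]';python3 -m pendant '[0,0,0.6,0,0,0,-1,0,0,0.6,0,0,0,-1]'
```

```text
time: 18.95
tool_pos: [0.4757, -0.337, 0.0269]
eef_rot: [2.181, 2.26, 0.0]
wrist_force: [-0.4, -0.9, -0.4]
finger_gap: 0.0461
grasp_force: 12.0
time: 19.15
tool_pos: [0.4758, -0.3375, 0.0264]
eef_rot: [2.181, 2.258, 0.0]
wrist_force: [-0.0, -0.4, -0.8]
finger_gap: 0.046
grasp_force: 12.0
time: 19.35
tool_pos: [0.4752, -0.3372, 0.0246]
eef_rot: [2.182, 2.259, 0.0]
wrist_force: [0.6, -0.9, -0.7]
finger_gap: 0.046
grasp_force: 12.0
time: 19.55
tool_pos: [0.475, -0.337, 0.0236]
eef_rot: [2.182, 2.26, 0.0]
wrist_force: [-0.5, 0.0, -1.1]
finger_gap: 0.0459
grasp_force: 12.0
```

```bash
python3 -m pendant '[1,-1,1,0,0,0,-1,1,-1,1,0,0,0,-1]'; python3 -m pendant '[0,0,0.7,0,0,0,-1,0,0,0.7,0,0,0,-1]';python3 -m pendant '[0,0,0.7,0,0,0,-1,0,0,0.7,0,0,0,-1]'
```

```text
time: 19.75
tool_pos: [0.4737, -0.3358, 0.0223]
eef_rot: [-2.182, -2.259, 0.0]
wrist_force: [-0.6, 0.5, 0.0]
finger_gap: 0.046
grasp_force: 12.0
time: 19.95
tool_pos: [0.474, -0.336, 0.0218]
eef_rot: [-2.182, -2.26, -0.0]
wrist_force: [0.4, -0.4, -1.4]
finger_gap: 0.046
grasp_force: 12.0
time: 20.15
tool_pos: [0.474, -0.3361, 0.0215]
eef_rot: [-2.182, -2.26, 0.0]
wrist_force: [-1.6, 0.7, 3.6]
finger_gap: 0.0459
grasp_force: 12.0
```

```bash
python3 -m pendant '[0,0,0,0,0,0,-0.05,0,0,0,0,0,0,0.2,0,0,0,0,0,0,0.6,0,0,0,0,0,0,1,0,0,0,0,0,0,1,0,0,-30,0,0,0,1,0,0,-80,0,0,0,1,0,0,-130,0,0,0,1]'; python3 -m pendant '[0,0,-40,0,0,0,1,40,0,-50,0,0,0,1,90,0,-50,0,0,0,1,140,0,-50,0,0,0,1,190,0,-50,0,0,0.12,1,240,0,-50,0,0,0.25,1,290,0,-50,0,0,0.4,1,340,0,-50,0,0,0.5,1]'; python3 -c "
from h import *
s=state();print(s['tool_pos'],R.from_rotvec(s['eef_rot']).as_matrix().round(3));print(shift((.46,.419,.15)))"
```

```text
time: 20.95
tool_pos: [0.4733, -0.3355, 0.1517]
eef_rot: [-2.181, -2.258, 0.001]
wrist_force: [1.1, 0.0, 0.6]
finger_gap: 0.0879
grasp_force: 0.0
time: 21.75
tool_pos: [0.4624, -0.0056, 0.2014]
eef_rot: [2.673, 1.651, 0.001]
wrist_force: [0.1, 0.2, 0.5]
finger_gap: 0.088
grasp_force: 0.0
[ 0.46239955 -0.00558802  0.20135338] [[ 0.448  0.894  0.001]
 [ 0.894 -0.448 -0.   ]
 [ 0.     0.001 -1.   ]]
[ 378.6 -192.3   51.3]
```

```bash
python3 -m pendant '[45,-23,0,0,0,0.12,1,90,-46,0,0,0,0.25,1,134,-68,0,0,0,0.38,1,178,-90,0,0,0,0.5,1,223,-113,0,0,0,0.62,1,267,-136,0,0,0,0.75,1,312,-158,0,0,0,0.88,1,350,-178,10,0,0,1,1]'; python3 -c "
from h import *
s=state();print(s['tool_pos'],R.from_rotvec(s['eef_rot']).as_matrix().round(3));print(shift((.46,.419,.1)))
t=camera('top');s=camera('scene');h=wood(t);m=(h[...,2]>140)&(h[...,1]<140)
cv2.imwrite('pics/k.png',np.hstack([cv2.resize(t['color'][170:290,220:352],(400,364)),cv2.resize(s['color'][100:280,230:428],(400,364))])[...,::-1])
h=wood(s);m=(h[...,1]<140)&(h[...,2]>110);q,ce=blob(s,m,(147,274),25);P=np.array([onz(s,a,.006)[:2] for a in q]);u=np.linalg.svd(P-P.mean(0))[2][0];pr=(P-P.mean(0))@u;print('dir',u,pr.min(),pr.max(),P.mean(0)+u*(pr.min()+pr.max())/2)"
```

```text
time: 22.55
tool_pos: [0.4584, 0.3806, 0.1934]
eef_rot: [-3.136, -0.168, -0.003]
wrist_force: [1.1, 0.0, 0.3]
finger_gap: 0.0876
grasp_force: 0.0
[0.45842228 0.38064165 0.19342525] [[ 0.994  0.107  0.002]
 [ 0.107 -0.994  0.001]
 [ 0.002 -0.001 -1.   ]]
[  5.5 -37.9  93.5]
dir [-0.99596747 -0.08971507] -0.07151776681046294 0.07973323124373584 [0.45900876 0.41894383]
```

View pics/k.png

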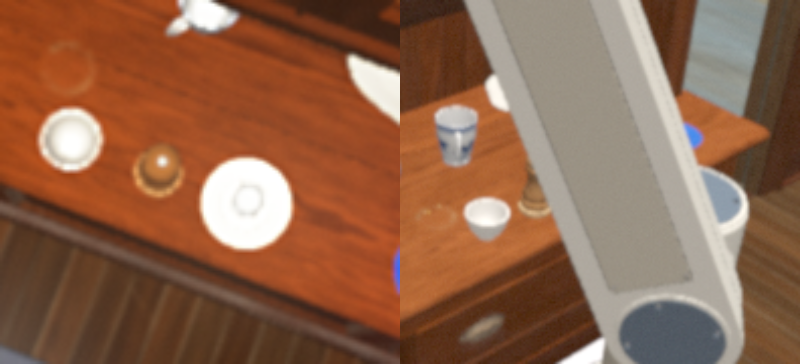

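```bash
python3 -m pendant '[3,-38,0,0,0,0,1,3,-38,40,0,0,0,1,3,-38,90,0,0,0,1,3,-38,135,0,0,0,1,3,-38,165,0,0,0,1,3,-38,180,0,0,0,1,3,-38,185,0,0,0,1,3,-38,185,0,0,0,1]';python3 -m pendant '[0,0,0,0,0,0,1]'; python3 -c "
from h import *
s=state();print(R.from_rotvec(s['eef_rot']).as_matrix().round(3));print(shift((.46,.419,.0025)))
t=camera('top');p=proj(t,(.474,-.334,.055));print('egg pred rim px',p, onz(t,(301.8,235.7),.055))
h=wood(t);g=cv2.resize(t['color'][218:256,284:318],(544,608),interpolation=cv2.INTER_CUBIC);g=np.clip((g.astype(int)-150)*2.5,0,255).astype(np.uint8);cv2.imwrite('pics/l.png',g[...,::-1][:600])"
```

```text
time: 23.45
tool_pos: [0.4573, 0.4161, 0.0079]
eef_rot: [-3.136, -0.176, -0.0]
wrist_force: [0.6, 0.0, -0.0]
finger_gap: 0.0879
grasp_force: 0.0
time: 23.55
tool_pos: [0.458, 0.4168, 0.0091]
eef_rot: [-3.135, -0.176, -0.003]
wrist_force: [-0.1, 1.2, 0.2]
finger_gap: 0.0876
grasp_force: 0.0
[[ 0.994  0.112  0.002]
 [ 0.112 -0.994  0.002]
 [ 0.002 -0.001 -1.   ]]
[ 2.3 -2.   6.6]
egg pred rim px [301.88505759 235.52804881] [ 0.47322797 -0.33392085  0.055     ]
```

View pics/l.png

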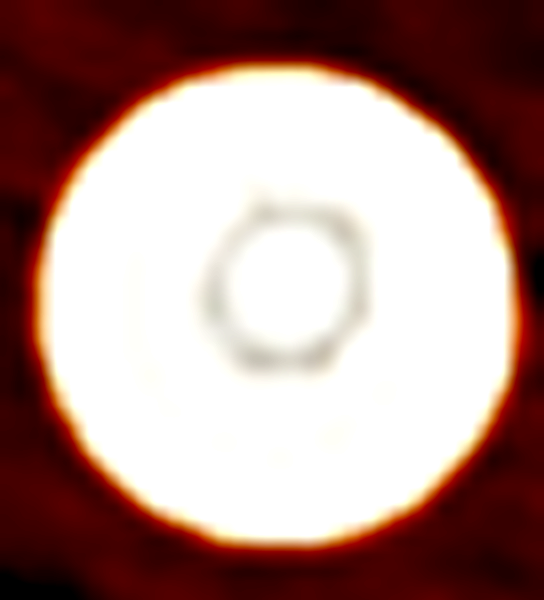

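The egg cup's ring is centred at crop (287,288), which is pixel (301.5,235.5). That is within about 2 mm of the plate's centre. Now I grip the spoon.

```bash
python3 -m pendant '[2,-2,3,0,0,0,1,2,-2,6,0,0,0,1,2,-2,6,0,0,0,0,2,-2,6,0,0,0,-1,2,-2,6,0,0,0,-1,2,-2,6,0,0,0,-1,2,-2,6,0,0,0,-1,2,-2,6,0,0,0,-1]' 12;python3 -m pendant '[0,0,0,0,0,0,-1,0,0,0,0,0,0,-1,0,0,0,0,0,0,-1]'
```

```text
time: 24.4
tool_pos: [0.4587, 0.4182, 0.0015]
eef_rot: [3.137, 0.176, -0.0]
wrist_force: [1.1, 0.2, -0.4]
finger_gap: 0.0433
grasp_force: 0.0
time: 24.7
tool_pos: [0.4587, 0.4183, 0.0015]
eef_rot: [-3.137, -0.176, 0.0]
wrist_force: [1.0, -0.4, 0.6]
finger_gap: 0.0208
grasp_force: 12.0
```

```bash
python3 -m pendant '[0,0,0,0,0,0,-1,0,0,0,0,0,0,-1,0,0,0,0,0,0,-1]';python3 -m pendant '[0,0,-50,0,0,0,-1,0,0,-100,0,0,0,-1,0,0,-150,0,0,0,-1,0,0,-180,0,0,0,-1,0,0,-180,0,0,0,-1,0,0,-180,0,0,0,-1]'; python3 -c "
from h import *
s=state();print(R.from_rotvec(s['eef_rot']).as_matrix().round(3),s['tool_pos'],shift((.477,-.418,.1815)))
s=camera('scene')
cv2.imwrite('pics/m.png',cv2.resize(s['color'][180:300,80:224],(720,600),interpolation=cv2.INTER_CUBIC)[...,::-1])"
```

```text
time: 25.0
tool_pos: [0.4587, 0.4183, 0.0015]
eef_rot: [-3.137, -0.176, -0.0]
wrist_force: [0.5, 0.2, 0.1]
finger_gap: 0.0208
grasp_force: 12.0
time: 25.6
tool_pos: [0.4587, 0.4182, 0.1819]
eef_rot: [-3.136, -0.176, -0.001]
wrist_force: [0.2, -0.9, -0.3]
finger_gap: 0.0204
grasp_force: 12.0
[[ 0.994  0.112  0.001]
 [ 0.112 -0.994  0.001]
 [ 0.001 -0.001 -1.   ]] [0.45869134 0.41822309 0.18189019] [-7.53e+01  8.33e+02 -2.00e-01]
```

View pics/m.png

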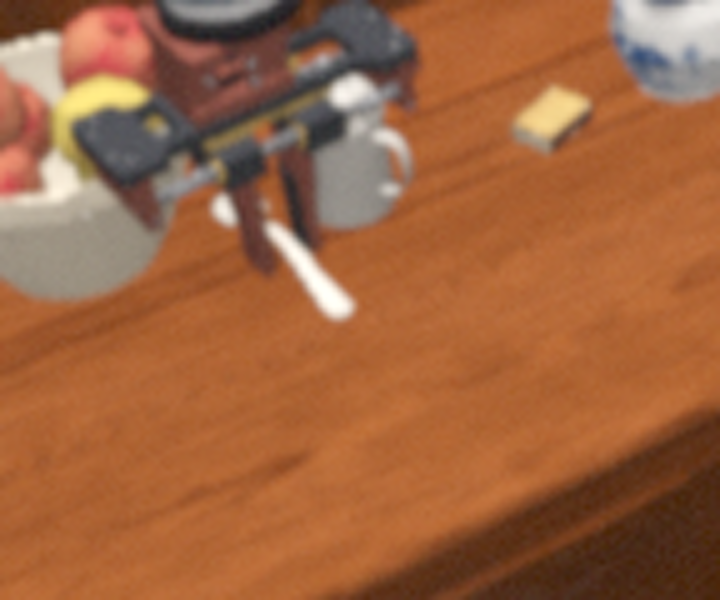

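```bash
python3 -c "
from h import *
s=camera('scene');st=state();Rt=R.from_rotvec(st['eef_rot']).as_matrix()
for y in(-.067,-.03,0,.052,.068):print(y,proj(s,st['tool_pos']+Rt@[y,0,-.004]).round(1))
h=wood(s);m=(h[...,1]<90)&(h[...,2]>170)
for sd,r in(((141,235),13),((125,222),5)):
  q,ce=blob(s,m,sd,r);print(len(q),ce,q.min(0),q.max(0),q[q[:,1].argmax()]);print([(int(y),q[q[:,1]==y][:,0].mean().round(1)) for y in np.unique(q[:,1])])
  for z in(.182,.19):print(Rt.T@(onz(s,ce,z)-st['tool_pos']))
"
```

```text
-0.067 [149.4 241.7]
-0.03 [142.5 235.3]
0 [137.1 230.2]
0.052 [128.2 221.8]
0.068 [125.6 219.4]
114 [142.18421053 234.74561404] [134. 225.] [150. 243.] [146. 243.]
[(225, np.float32(135.0)), (226, np.float32(135.5)), (227, np.float32(136.0)), (228, np.float32(137.0)), (229, np.float32(137.5)), (230, np.float32(138.5)), (231, np.float32(139.5)), (232, np.float32(140.5)), (233, np.float32(140.5)), (234, np.float32(141.5)), (235, np.float32(142.5)), (236, np.float32(143.0)), (237, np.float32(144.0)), (238, np.float32(145.0)), (239, np.float32(145.5)), (240, np.float32(146.5)), (241, np.float32(147.0)), (242, np.float32(147.5)), (243, np.float32(148.0))]
[-0.02526019  0.0013643  -0.00209865]
[-0.03440294 -0.00243075 -0.01008342]
20 [124.55 222.  ] [123. 219.] [126. 225.] [126. 225.]
[(219, np.float32(124.0)), (220, np.float32(124.0)), (221, np.float32(124.5)), (222, np.float32(124.5)), (223, np.float32(124.5)), (224, np.float32(125.0)), (225, np.float32(126.0))]
[ 0.06091594 -0.00747869 -0.00231459]
[ 0.05086271 -0.01118031 -0.01029707]
```

```bash
python3 -m pendant '[-4,45,0,0,0,0.02,-1,-8,90,0,0,0,0.04,-1,-12,135,0,0,0,0.072,-1,-16,180,0,0,0,0.072,-1,-21,225,0,0,0,0.072,-1,-25,270,0,0,0,0.072,-1,-29,315,0,0,0,0.072,-1,-33,360,0,0,0,0.072,-1]';  python3 -c "
from h import *
print(shift((.4765,-.4224,.18)),state()['finger_gap'])"
```

```text
time: 26.5
tool_pos: [0.4648, 0.055, 0.1799]
eef_rot: [3.141, 0.063, -0.005]
wrist_force: [0.6, 0.3, -0.5]
finger_gap: 0.0203
grasp_force: 12.0
[ -7.6 477.5  -0. ] 0.020313615403441787
```

```bash
python3 -m pendant '[-1,45,0,0,0,0,-1,-2,90,0,0,0,0,-1,-2,135,0,0,0,0,-1,-3,180,0,0,0,0,-1,-4,225,0,0,0,0,-1,-4,270,0,0,0,0,-1,-5,315,0,0,0,0,-1,-6,360,0,0,0,0,-1]'; python3 -m pendant '[-1,45,0,0,0,0,-1,-2,80,0,0,0,0,-1,-2,105,0,0,0,0,-1,-2,116,0,0,0,0,-1,-2,116,0,0,0,0,-1,-2,116,0,0,0,0,-1]'; python3 -c "
from h import *
s=state();print(R.from_rotvec(s['eef_rot']).as_matrix().round(3),shift((.4765,-.4224,.0025)),s['finger_gap'])"
```

```text
time: 27.3
tool_pos: [0.4733, -0.3044, 0.1794]
eef_rot: [-3.139, -0.063, 0.005]
wrist_force: [0.5, 0.7, 0.1]
finger_gap: 0.0203
grasp_force: 12.0
time: 27.9
tool_pos: [0.4768, -0.4177, 0.1803]
eef_rot: [-3.139, -0.063, 0.003]
wrist_force: [-0.4, -0.3, 0.3]
finger_gap: 0.0205
grasp_force: 12.0
[[ 0.999  0.04  -0.002]
 [ 0.04  -0.999  0.002]
 [-0.002 -0.002 -1.   ]] [ -0.2   5.  177.8] 0.02046313566217208
```

```bash
python3 -m pendant '[0,5,45,0,0,0,-1,0,5,90,0,0,0,-1,0,5,130,0,0,0,-1,0,5,150,0,0,0,-1,0,5,160,0,0,0,-1,0,5,160,0,0,0,-1,0,5,160,0,0,0,-1]'; python3 -c "
from h import *
print(shift((.4765,-.4224,.002)))"
```

```text
time: 28.6
tool_pos: [0.4783, -0.4241, 0.0226]
eef_rot: [3.14, 0.064, 0.002]
wrist_force: [0.0, 0.3, -0.5]
finger_gap: 0.0207
grasp_force: 12.0
[-1.7 -1.8 20.6]
```

```bash
python3 -m pendant '[-1,-1,10,0,0,0,-1,-1,-1,17,0,0,0,-1,-1,-1,17,0,0,0,-1]'; python3 -m pendant '[0,0,0,0,0,0,-1]'; python3 -c "
from h import *
print(shift((.4765,-.4224,.002)))"
```

```text
time: 28.9
tool_pos: [0.476, -0.4227, 0.0038]
eef_rot: [-3.14, -0.063, 0.001]
wrist_force: [0.1, 0.6, -0.3]
finger_gap: 0.0202
grasp_force: 12.0
time: 29.0
tool_pos: [0.4763, -0.4231, 0.0044]
eef_rot: [-3.141, -0.063, 0.0]
wrist_force: [-1.3, 0.4, -0.5]
finger_gap: 0.0205
grasp_force: 12.0
[ 0.2 -0.7  2.4]
```

```bash
python3 -m pendant '[0,0,1.5,0,0,0,-1,0,0,2.5,0,0,0,-1,0,0,2.5,0,0,0,-1,0,0,2.5,0,0,0,-0.45,0,0,2.5,0,0,0,-0.45,0,0,2.5,0,0,0,-0.45]'; python3 -m pendant '[0,0,-2,0,0,0,-0.45,0,0,-10,0,0,0,-0.45,0,0,-40,0,0,0,-0.45,0,0,-90,0,0,0,-0.45,0,0,-140,0,0,0,-0.45,0,0,-190,0,0,0,-0.45]';python3 -m pendant '[0,-50,0,0,0,0,-0.45,0,-100,0,0,0,0,-0.45,0,-150,0,0,0,0,-0.45,0,-200,0,0,0,0,-0.45,0,-250,0,0,0,0,-0.45,0,-300,0,0,0,0,-0.45,0,-350,0,0,0,0,-0.45,0,-400,0,0,0,0,-0.45]'; python3 -m pendant '[0,-50,0,0,0,0,-0.45,0,-100,0,0,0,0,-0.45,0,-150,0,0,0,0,-0.45,0,-200,0,0,0,0,-0.45,0,-250,0,0,0,0,-0.45,0,-300,0,0,0,0,-0.45,0,-350,0,0,0,0,-0.45,0,-350,0,0,0,0,-0.45]'; python3 -c "
from h import *
t=camera('top');s=camera('scene')
h=wood(t);m=(h[...,2]>140)&(h[...,1]<140)
for p,z,r in(((243,216),.052,20),((301,237),.014,18)):
  q,ce=blob(t,m,p,r);print(ce,onz(t,ce,z))
q,ce=blob(t,m,(322,244),30)
n,l,st,ce=cv2.connectedComponentsWithStats(m.astype(np.uint8))
for i in range(1,n):
  if 30<st[i,4]<1000 and 280<ce[i][0]<345 and 205<ce[i][1]<270:
    ys,xs=np.where(l==i);P=np.array([onz(t,a,.006)[:2] for a in zip(xs,ys)]);u=np.linalg.svd(P-P.mean(0))[2][0];pr=(P-P.mean(0))@u;print(st[i],ce[i],onz(t,ce[i],.014),'dir',u,pr.min(),pr.max(),P.mean(0)+u*(pr.min()+pr.max())/2)
cv2.imwrite('pics/n.png',np.hstack([cv2.resize(t['color'][170:290,230:350],(400,400),interpolation=cv2.INTER_CUBIC),cv2.resize(s['color'][130:250,230:350],(400,400),interpolation=cv2.INTER_CUBIC)])[...,::-1])"
```

```text
time: 29.6
tool_pos: [0.4765, -0.4232, 0.0021]
eef_rot: [3.141, 0.063, 0.0]
wrist_force: [-0.7, 0.1, 0.5]
finger_gap: 0.0241
grasp_force: 0.0
time: 30.2
tool_pos: [0.4762, -0.4229, 0.1945]
eef_rot: [3.141, 0.063, 0.0]
wrist_force: [0.7, -0.7, 0.2]
finger_gap: 0.0237
grasp_force: 0.0
time: 31.0
tool_pos: [0.4601, -0.0217, 0.1928]
eef_rot: [3.141, 0.062, 0.002]
wrist_force: [1.1, -0.4, 0.2]
finger_gap: 0.0242
grasp_force: 0.0
time: 31.8
tool_pos: [0.4463, 0.3317, 0.193]
eef_rot: [-3.138, -0.071, -0.004]
wrist_force: [0.3, -1.0, 1.3]
finger_gap: 0.0242
grasp_force: 0.0
[242.88586957 215.49728261] [ 0.46394301 -0.08357024  0.052     ]
[300.92337662 236.7       ] [ 0.47372836 -0.33396966  0.014     ]
[286 222  31  31 770] [300.92337662 236.7       ] [ 0.47372836 -0.33396966  0.014     ] dir [-0.97098277  0.23914944] -0.06389691429852062 0.06377163000692407 [ 0.4749673  -0.33432734]
[315 227  15  34 177] [322.09039548 242.16384181] [ 0.48414206 -0.42222619  0.014     ] dir [-0.99940728 -0.03442526] -0.0646755634147117 0.07744292756776062 [ 0.47906071 -0.42316559]
```

View pics/n.png

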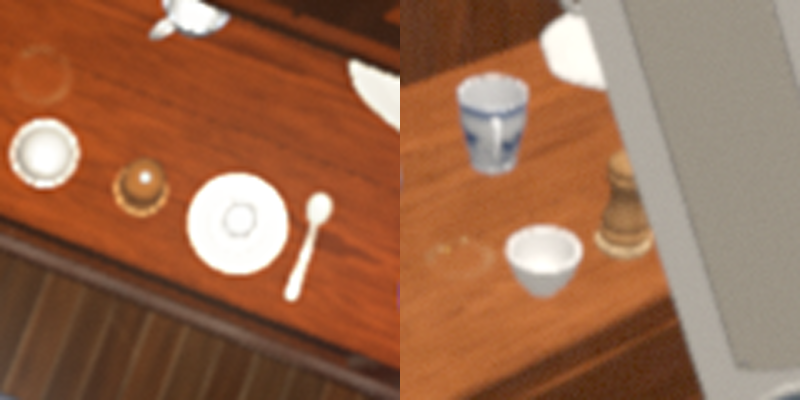

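All is in place: the mill stands on the coaster, the cup is centred on the plate, and the spoon lies square beside the plate with its handle towards the robot.

```bash
python3 -m pendant '[0,0,0,0,0,0,-0.45,0,0,0,0,0,0,-0.45]'; python3 -c "
from plant import close_job
print(close_job())"
```

```text
time: 32.1
tool_pos: [0.4464, 0.3249, 0.1922]
eef_rot: [3.141, 0.06, -0.0]
wrist_force: [0.2, -0.4, -0.4]
finger_gap: 0.0239
grasp_force: 0.0
the job is handed in; nothing more can be done
None
```

The breakfast is laid and the job handed in at about 32 s, with every placing within about 2 mm of target by the top camera; the hand-in returned no verdict.

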